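# Unlock the marinade strainer and hold it dripping over the basting pot

### The arm

A 6-joint arm with a two-finger parallel gripper is mounted at the origin on the work surface. World frame = base frame: x ahead of the robot, y to its left, z up, the work surface at z = 0. Lengths are in mm, angles in rad, forces in N, time in s.
With the tool pointing down it reaches from about 300 to 775 mm from the base axis. Payload 14.6 kg.
Tool frame: the origin (TCP) lies on the centre line of the jaws, within the pads' length; the fingertips stand ahead of it and the grasp point (between the pads) is the TCP (manip.tip_reach is the z of the fingertips in the tool frame, in mm); z points along the fingers, y is the direction in which the jaws open and shut (so a half turn about z gives the same grasp; the last joint's range is limited). The gripper opens to 94 mm and grips with 3 to 60 N. Pads are 16 mm wide; open, the fingers measure 119 mm over their backs; the gripper's body (75 mm by 177 mm) begins 78 mm behind the grasp point.
Start: joints at [1.108, 0.3, 1.521, -0, 1.321, -0.067], TCP at [212.047, 507.47, 224.446] pointing down, gripper open.
Joint ranges: [-3.03, 3.03], [-0.79, 2.21], [0.23, 2.52], [-1.04, 4.18], [0, 3.07], [-2.55, 2.55]. Speed limits (rad/s): [2.22, 2.22, 2.57, 3.14, 3.14, 3.14].

### API

Orientations are given as [roll, pitch, yaw] about the fixed x, y, z axes, in that order (R = Rz(yaw) Ry(pitch) Rx(roll)).
In Python, from cell import manip, camera, search_frame, masks_of, tip_of gives the robot as it stands.
- The arm moves only by the tool send_rows, never from a script. Its argument "plan" is a list of rows, each an object with "travel": the shift along the tool's x, y, z in mm, a list of three; "delta_rot": the turn, a rotation vector about the tool's x, y, z in degrees, a list of three; "fingers": the gripper's target within -1 to 1 (shut at 1, half-way at 0, fully open at -1). In form: [{"travel": [dx, dy, dz], "delta_rot": [wx, wy, wz], "fingers": fingers}, ...]. A call has 1 to 20 rows; each row shifts and turns the commanded pose from where the row before left it, along the tool's axes as they then stand; what a row does not reach is not made up. A row lasts 1/8 s, in which the tool goes at most 62.5 mm and 10.7 degrees, less where a joint would pass 70% of its speed; a pose out of reach is approached as far as the arm can. A call is refused whole if a number of a shift passes 62.5 or a number of a turn 10.7, either way. A call with a gripper value outside its range is refused whole. The fingers move at their own pace and stop on an object; "grip_force" is the grip in N (left out, the last holds). Time passes only in rows, so rows that do not move let the fingers close. It gives the time, the measured TCP pose, the force and the opening at its end, in the units of the state.
- manip.read_state(): the state, without advancing time (a new reading comes with each control period).
- camera(name): name is "scene" or "top"; returns a dict with "color" (400x640x3 uint8, red, green, blue), "z_map" (400x640 float32, mm along the optical axis (not along the pixel's ray), 0 where there is no reading), "fov_y" (degrees; the focal length in pixels is half the picture's height over the tangent of half this angle, whatever the lens; pixels are square), "cx", "cy" (the principal point, pixels), "k1" (the pictures are not rectified: a ray, as slopes to the right and down, at radius r is drawn at 1 + k1 r^2 times it, then the intrinsics apply), "world_from_camera" (4x4, takes a point from camera to world coordinates). Camera axes: x right, y up, looking along -z (the intrinsics and any distortion apply to the point x, -y, -z); pixel columns grow to the right and rows downward; lengths in mm; the calibration is good to about 2 mm. A picture is of the moment at which its call begins.
- manip.sign_off(): hands the job in, once; it reports no verdict.
Trained networks look in the newest picture that a camera, given by its name, has taken for a name from the list of things; names that differ only in an ending like _2 or _b are one class to them, and where a whole thing is asked for, a point or a joint stands for the part that bears it (a point fixed in the world has none). Each returns a list of dicts, best first, with "confidence" (0 to 1); they miss things now and then, are a little off and sometimes report something else, mostly with a low value. They report only what shows in the picture. A call takes as long as a camera call. They do not tell look-alikes from the thing itself.
- search_frame(name, camera): "at" ([x, y, z] in mm, in the coordinates of the camera as it stood for that picture, good to about 4 mm: the middle of the surface that is visible of it).
- masks_of(name, camera): "region" (400x640 bool, what is visible of it).
- tip_of(name, camera): "at" ([x, y, z] in mm, in the coordinates of the camera as it stood for that picture, good to about 4 mm: a listed point, or the origin of a listed thing).
The state is a dict: "clock": time; "joints": joint angles; "qd": joint speeds; "effort": joint torques, N m; "eef_pos": TCP position; "eef_rot": TCP orientation; "wrist_force": force on the tool from outside, world axes, zero at the start; "moment": the same for the moment, N m; "finger_gap": finger opening in mm.
Only numpy, scipy, OpenCV 4.12 (cv2) and the standard library are available. Lean on these libraries where they do the work, as an engineer would, in place of code of your own. Each camera call takes 0.05 s, during which the arm holds its last target. There are 200 camera calls.

### The job

Unlock the steel marinade strainer from the white tub by turning its bar grip anticlockwise (seen from above) to the stop, so that the bar points along the tub's two slots, and lift it straight out. Carry it over the top of the skewer holder to the black basting pot without knocking anything, and hold it still there to drip: upright, centred over the pot, its two lugs lined up with the two notches in the pot's rim, its bottom hovering about a finger's width (15 mm) above the rim and not touching. Finish while still holding it there; do not lower it in or let go.

Things in the scene. Friction and masses are not known exactly. Their poses are not given: they have to be found in the camera images.
- strainer: Loose steel strainer, 0.1 to 0.21 kg. Origin: centre of the flange's underside, z up. Flange disc 74 mm across, 4 mm thick; round basket 58 mm across below, to z -45 mm. Two lugs in line with the bar grip, along +x and -x, reach 42 mm from the axis, 12 mm wide, z -15 to -10 mm. A half turn about z is the same. At the start it rests locked in the tub, lugs caught 2 mm under the collar.
- bar_grip (a point): top centre of the strainer's black upright bar grip, 36 mm above the strainer's origin, on its axis; same axes. The bar is 46 mm long (x), 14 mm thick (y), 32 mm high, standing on the flange: pinch it across its thickness from above. At the start it points 0.7 to 1.2 rad clockwise (seen from above) of the tub's slots.
- strainer_bottom (a point): centre of the underside of the strainer's basket, 45 mm below the strainer's origin; same axes
- tub: White round plastic condiment tub, 108 mm across, 90 mm high, fixed. Origin: centre of its underside; z up. Its flip-top lid hangs open, sloping down on the +x side, below the rim. Flat collar on top, 8 mm thick, 64 mm opening, two slots along +y and -y for the strainer's lugs.
- tub_slot (a point): middle of the tub's +y slot, 43 mm from its axis, at the collar's top; the other is opposite. Slots 20 mm wide. Turning the strainer anticlockwise seen from above (lightly, only its weight rubs) ends at fixed stops with the lugs 0.05 rad past exact line-up; within 0.1 rad of line-up it lifts out freely.
- tub_mouth (a point): centre of the tub's mouth at the top of the collar, 90 mm above the shelf; same axes as the tub
- pot: Loose black cast aluminium basting pot, 0.6 kg, 92 mm across, 70 mm high, one straight handle along +x (tip 152 mm from the axis, 77 mm high). Origin: centre of its underside; z up. Rim 13 mm thick, opening 66 mm, two notches 20 mm wide along +y and -y, square to the handle. Tub and pot stand on opposite sides of the skewer holder; which is left changes.
- pot_rim (a point): centre of the pot's mouth at rim height, 70 mm above its underside; same axes as the pot
- skewer_holder: Bystander between tub and pot: bamboo block 260 mm long (x), 56 mm wide, 75 mm high, with a row of upright skewers whose tops are 160 mm high. Loose, 0.8 kg. Origin: centre of its underside.
- tumbler: Bystander: glass tumbler, 72 mm across, 105 mm high, beyond the skewer holder. Origin: centre of its underside.
- tongs: Bystander: steel tongs with a slide ring lying on the shelf, about 260 mm long (x), 55 mm wide, 26 mm high, at the robot's right. Origin: near the middle, at shelf height.
- sauce_bottle: Bystander: amber bottle, 56 mm across, 160 mm high, at the robot's left. Origin: centre of its underside.
There are look-alikes about, which are no part of the job. Leave any red or yellow look-alike of the strainer alone. Of the things like the pot, leave any that is yellow; of the rest the smaller one is meant.

How it is judged:
By the outcome, as a careful person would: the job done as asked, in the order asked, and still so for the second after the job is handed in, while the arm keeps its last pose, push and grip.
It also fails if it takes over 48 s, if anything falls off the work surface, if the arm or the gripper's body presses on something with over 40 N, if the wrist force passes 120 N, or if a joint passes its speed limit or range.

## Working session

There is one attempt and no reset: what is moved stays moved. The work goes in short steps, Python scripts to look and compute and a tool call to move; the robot and the scene stay as the last step left them, time stands still between calls to the robot, and variables do not carry over. Pictures are saved under pics/ and viewed, about 8 in all and at most 12, crops included, and the job is handed in when it is done.

Besides the shell and the picture viewer there is one more tool, called after "Request:" by a JSON object that holds its "name" and its "arguments", one argument or row to a line. send_rows: Moves the arm, as the interface text tells. Its arguments: {"type":"object","properties":{"plan":{"type":"array"},"grip_force":{"type":"number"}},"required":["plan"]}

```bash
mkdir -p pics; cat > h.py <<'E'
import numpy as np, cv2
from cell import manip, camera, search_frame, masks_of, tip_of
def K(c):
    h,w=c['color'].shape[:2]; f=h/2/np.tan(np.radians(c['fov_y'])/2)
    return np.array([[f,0,c['cx']],[0,f,c['cy']],[0,0,1.]])
def cloud(c):
    h,w=c['color'].shape[:2]
    uv=np.stack(np.meshgrid(np.arange(w),np.arange(h)),-1).reshape(-1,1,2).astype(float)
    p=cv2.undistortPoints(uv,K(c),np.array([c['k1'],0,0,0.])).reshape(h,w,2)
    z=c['z_map']; P=np.stack([p[...,0]*z,-p[...,1]*z,-z,np.ones_like(z)],-1)
    W=(P@c['world_from_camera'].T)[...,:3]; W[z==0]=np.nan
    return W
def proj(c,pw):
    q=np.linalg.inv(c['world_from_camera'])@np.append(pw,1)
    q=q[:3]*[1,-1,-1]
    return cv2.projectPoints(q.reshape(1,3),np.zeros(3),np.zeros(3),K(c),np.array([c['k1'],0,0,0.]))[0].ravel()
def toW(c,a): return (c['world_from_camera']@np.append(a,1))[:3]
def save(c,n,crop=None,s=1):
    im=c['color'][...,::-1]
    if crop: im=im[crop[1]:crop[3],crop[0]:crop[2]]
    cv2.imwrite('pics/'+n,cv2.resize(im,None,fx=s,fy=s,interpolation=cv2.INTER_CUBIC))
E
python3 - <<'E'
from h import *
np.set_printoptions(precision=1,suppress=True)
print(manip.tip_reach, manip.read_state())
ims=[]
for n in('scene','top'):
    c=camera(n); save(c,n+'0.png'); print(n,c['world_from_camera'],c['fov_y'],c['k1'])
    for t in('strainer','bar_grip','tub','tub_slot','tub_mouth','pot','pot_rim','skewer_holder','tumbler','tongs','sauce_bottle'):
        for d in tip_of(t,n):
            w=toW(c,d['at']); print(t,round(d['confidence'],2),w,proj(c,w))
E
```

```text
19.0 {'clock': 0.0, 'joints': array([ 1.1,  0.3,  1.5, -0. ,  1.3, -0.1]), 'qd': array([-0., -0.,  0.,  0., -0., -0.]), 'effort': array([ -0. , -53.2, -35.3,   0.1,   0. ,  -0. ]), 'eef_pos': array([212. , 507.3, 223.9]), 'eef_rot': array([-3.1, -0. ,  2.7]), 'wrist_force': array([-0.5,  0.4,  0.1]), 'moment': array([ 0.,  0., -0.]), 'finger_gap': 93.84979800826393}
scene [[  -0.9   -0.4    0.4 1063.5]
 [   0.5   -0.6    0.6  808.1]
 [  -0.     0.7    0.7  945.1]
 [   0.     0.     0.     1. ]] 49.56425274575144 -0.028951529178280158
strainer 0.89 [398.2 258.2  38.5] [422.5 237.1]
strainer 0.61 [417.3 118.5  45.8] [386.3 208.1]
bar_grip 0.81 [556.4 188.1 124.4] [363.4 221.7]
bar_grip 0.75 [403.5 260.5  78.8] [423.8 228.4]
bar_grip 0.62 [415.6 113.2  82.2] [386.8 197.9]
tub 0.93 [557.  189.7  -3.7] [360.8 253.8]
tub_slot 0.67 [562.2 234.6  89.7] [371.2 242.8]
tub_mouth 0.59 [556.1 190.3  87.6] [363.1 231.8]
pot 0.8 [ 520.6 -248.2   -0.8] [296.4 166.4]
pot 0.74 [ 327.2 -284.4   -2.9] [337.1 144.4]
pot 0.74 [ 870.2 -240.5   -1.5] [202.2 204.1]
pot 0.73 [559.8 189.5  -4.1] [359.9 254.2]

[... 935 characters left out ...]
 [257.1 215.7]
tub_slot 0.67 [559.9 238.5  92.9] [237.  211.1]
tub_mouth 0.85 [553.  192.6  89. ] [252.6 212.8]
pot 0.84 [ 867.2 -236.5   -1.6] [381.7 118.8]
pot 0.83 [ 327.  -282.5    0.5] [411.5 281. ]
pot 0.59 [ 522.5 -245.2    0.8] [393.9 219.3]
pot_rim 0.96 [ 523.1 -245.4   73.3] [398.6 215.8]
pot_rim 0.77 [ 328.7 -284.3   90.5] [419.5 281. ]
pot_rim 0.63 [ 872.3 -229.4   71.6] [383.1 108.6]
skewer_holder 0.84 [583.3 -12.9   0.2] [320.5 204.4]
skewer_holder 0.75 [ 524.  -249.2   71.4] [399.7 215.6]
tumbler 0.88 [820.6 -33.1  -3.8] [322.7 134.9]
tongs 0.56 [ 572.8 -487.6    1.9] [466.7 199.9]
tongs 0.54 [608.2 495.    2.4] [163.8 204.7]
sauce_bottle 0.67 [611.1 494.8  -0.7] [164.3 204. ]
```

View pics/top0.png

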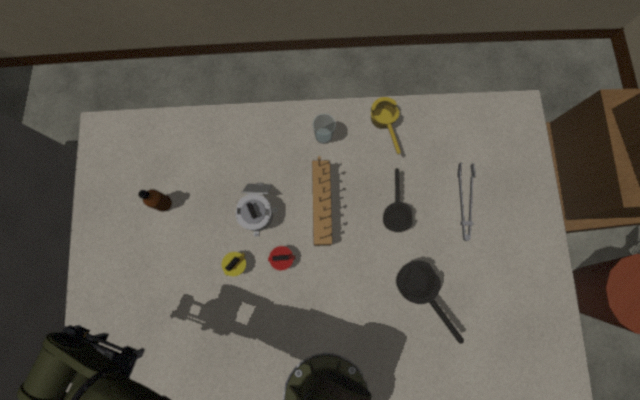

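View pics/scene0.png

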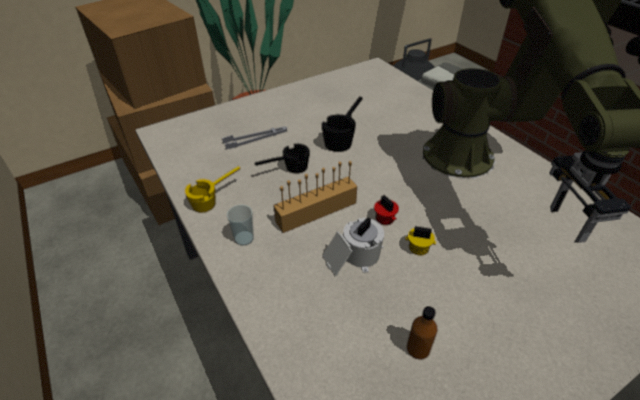

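Top view: wanted strainer in the white tub at (252,210). Look-alikes are the yellow one (234,263) and the red one (281,258). Pots: small black at (398,216), which is the one meant; larger black (418,282); yellow (385,110). Next is one close crop plus depth measurements.

```bash
cat > m.py <<'E'
from h import *
np.set_printoptions(precision=1,suppress=True)
def circ(P):
    A=np.c_[2*P[:,:2],np.ones(len(P))]; s=np.linalg.lstsq(A,(P[:,:2]**2).sum(1),rcond=None)[0]
    return s[:2],np.sqrt(s[2]+s[:2]@s[:2])
def sel(W,c,r,z0,z1): return W[(np.hypot(W[...,0]-c[0],W[...,1]-c[1])<r)&(W[...,2]>z0)&(W[...,2]<z1)]
def rect(P):
    r=cv2.minAreaRect(P[:,:2].astype(np.float32)); (w,h)=r[1]; a=r[2]+(0 if w>h else 90)
    return r[0],r[1],((a+90)%180)-90
E
python3 - <<'E'
from m import *
for n in('scene','top'):
    c=camera(n); W=cloud(c)
    bar=sel(W,(558,190),45,112,140); print(n,'bar',len(bar),bar.mean(0),rect(bar))
    col=sel(W,(558,190),62,84,98); print(' collar',len(col),np.median(col[:,2]),cv2.minEnclosingCircle(col[:,:2].astype(np.float32)))
    p=sel(W,(522,-246),55,62,80); print(' pot',len(p),np.median(p[:,2]),cv2.minEnclosingCircle(p[:,:2].astype(np.float32)),rect(p))
    h=sel(W,(590,-246),105,40,95); d=np.hypot(h[:,0]-522,h[:,1]+246); h=h[(d>65)&(d<170)];print(' handle',len(h),h.mean(0),rect(h))
    b=sel(W,(580,-15),160,68,82);print(' block',rect(b))
    hi=sel(W,(580,-15),160,150,175);print(' skew',len(hi),hi.max(0),hi.min(0))
    if n=='top':
        A=c['color'][180:240,220:290][...,::-1];B=c['color'][160:240,365:435][...,::-1]
    else: C=c['color'][190:290,310:420][...,::-1];D=c['color'][130:180,245:325][...,::-1]
f=lambda i,h: cv2.resize(i,(int(i.shape[1]*h/i.shape[0]),h),interpolation=cv2.INTER_CUBIC)
r1=np.hstack([f(A,300),f(B,300)]);r2=np.hstack([f(C,300),f(D,300)])
w=800;pad=lambda i:np.pad(i,((0,0),(0,max(0,w-i.shape[1])),(0,0)))[:,:w]
cv2.imwrite('pics/c1.png',np.vstack([pad(r1),pad(r2)]))
E
```

```text
scene bar 108 [558.4 193.6 123. ] ((556.770751953125, 191.2386016845703), (46.302547454833984, 14.891246795654297), 21.300512313842773)
 collar 825 90.93909946315625 ((560.4940185546875, 190.90237426757812), 59.14963150024414)
 pot 211 68.62162688571686 ((524.9506225585938, -247.84457397460938), 50.827510833740234) ((522.167236328125, -245.14645385742188), (96.00297546386719, 92.54705810546875), 22.05573272705078)
 handle 108 [ 630.5 -249.7   69.5] ((629.9005737304688, -249.83468627929688), (19.479379653930664, 85.06480407714844), -1.3479461669921875)
 block ((585.3107299804688, -11.21478271484375), (204.03749084472656, 238.21115112304688), -37.12398910522461)
 skew 137 [697.   -1.7 163.7] [465.8 -30.3 150.1]
top bar 83 [555.2 191.  125.9] ((556.1602172851562, 191.6015625), (46.639442443847656, 13.922548294067383), 21.319021224975586)
 collar 861 91.72370910996779 ((560.5462036132812, 189.2384490966797), 59.160858154296875)
 pot 321 69.77959925730306 ((525.6200561523438, -244.16380310058594), 51.38759231567383) ((525.4768676757812, -246.06846618652344), (82.4400634765625, 102.64618682861328), -5.2626190185546875)
 handle 129 [ 629.  -251.1   71.3] ((628.3986206054688, -251.33033752441406), (13.59133529663086, 81.09066772460938), -3.8735504150390625)
 block ((580.929931640625, 49.9803352355957), (187.4923858642578, 257.34002685546875), -1.8822555541992188)
 skew 109 [697.4  -1.2 165.6] [464.  -29.  150.5]
```

View pics/c1.png

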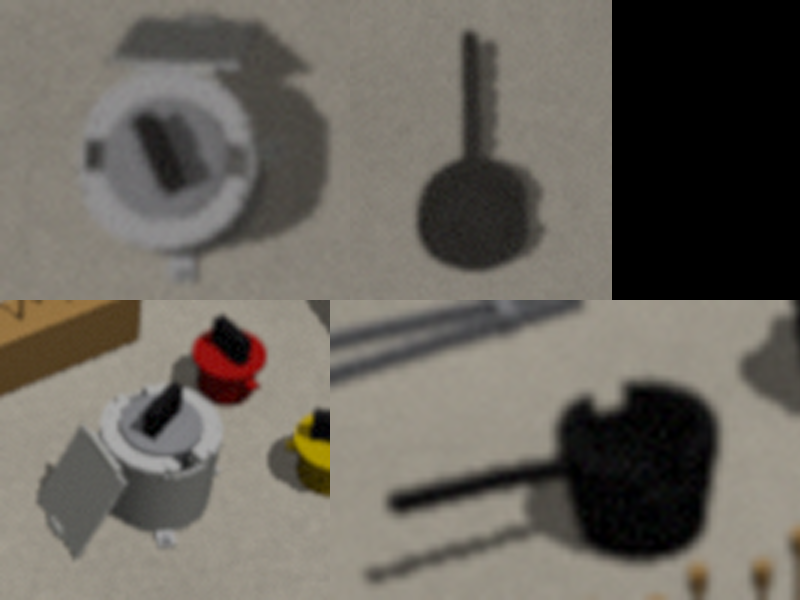

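The crop confirms the steel strainer in the white tub, with slots near crop pixels (95,155) and (237,158). It also shows the small black pot with a notch facing the camera, square to the handle. Next I'll measure the slot and notch angles and the pot centre.

```bash
cat > ang.py <<'E'
from m import *
# resample an overhead patch at plane z from raw pixels (image), polar profile
def prof(c,cen,z,r0,r1,n=360):
    g=cv2.cvtColor(c['color'],cv2.COLOR_RGB2GRAY).astype(np.float32)
    th=np.radians(np.arange(n)); out=[]
    for r in np.linspace(r0,r1,6):
        uv=np.array([proj(c,np.array([cen[0]+r*np.cos(t),cen[1]+r*np.sin(t),z])) for t in th],np.float32)
        out.append(cv2.remap(g,uv[:,0].reshape(1,-1),uv[:,1].reshape(1,-1),cv2.INTER_LINEAR).ravel())
    return np.mean(out,0)
E
python3 - <<'E'
from ang import *
s=manip.read_state();print(s['eef_pos'],s['eef_rot'].round(3),s['clock'])
for n in('top','scene'):
    c=camera(n);W=cloud(c)
    col=sel(W,(559,190),60,87,95); 
    # collar: ring fit by histogram-> hough-ish: outer edge pts per angle
    def ring(P,c0,R):
        for _ in range(4):
            a=np.degrees(np.arctan2(P[:,1]-c0[1],P[:,0]-c0[0]));r=np.hypot(P[:,0]-c0[0],P[:,1]-c0[1])
            e=np.array([P[(a>=k)&(a<k+10)&(r<R+5)][np.argmax(r[(a>=k)&(a<k+10)&(r<R+5)])] for k in range(-180,180,10) if ((a>=k)&(a<k+10)&(r<R+5)).any()])
            c0,rr=circ(e)
        return c0,rr
    ct=ring(col,np.array([558.,190.]),54); print(n,'tub',ct)
    p=sel(W,(523,-246),52,63,76); cp=ring(p,np.array([523.,-246.]),46); print('pot',cp)
    for nm,cen,z,r0,r1 in(('tub',(557,191),90,40,47),('pot',(523,-246),70,36,43)):
        q=prof(c,cen,z,r0,r1); print(nm,q[::5].astype(int).tolist())
    P=sel(W,(523,-246),46,30,80); r=np.hypot(P[:,0]-523,P[:,1]+246); P=P[r>34]; a=np.degrees(np.arctan2(P[:,1]+246,P[:,0]-523))
    print('pot z/10deg',[int(np.median(P[(a>=k)&(a<k+5)][:,2])) if ((a>=k)&(a<k+5)).any() else 0 for k in range(-180,180,5)])
E
```

```text
[212.1 507.5 224.4] [ 3.1 -0.   2.7] 1.3
top tub (array([557.3, 190.5]), np.float64(53.28915628687572))
pot (array([ 521., -246.]), np.float64(45.61069335570913))
tub [136, 136, 137, 137, 136, 135, 135, 136, 136, 136, 135, 136, 135, 132, 113, 81, 66, 64, 69, 95, 125, 136, 138, 139, 138, 139, 138, 139, 139, 139, 138, 138, 139, 138, 139, 140, 139, 139, 139, 139, 137, 138, 138, 138, 138, 138, 137, 136, 135, 134, 122, 98, 85, 85, 85, 92, 116, 132, 134, 136, 135, 137, 137, 137, 138, 137, 138, 137, 139, 138, 138, 137]
pot [38, 36, 42, 45, 45, 44, 45, 46, 46, 43, 45, 42, 41, 42, 40, 37, 39, 36, 37, 36, 38, 38, 37, 37, 39, 38, 38, 41, 41, 40, 39, 39, 38, 38, 40, 39, 41, 42, 41, 41, 43, 41, 38, 41, 41, 40, 42, 41, 41, 43, 47, 51, 53, 55, 55, 52, 51, 46, 45, 45, 42, 44, 43, 41, 41, 42, 42, 45, 42, 41, 41, 40]
pot z/10deg [69, 69, 69, 70, 69, 69, 69, 68, 69, 70, 69, 69, 69, 66, 69, 48, 41, 47, 48, 50, 67, 63, 67, 73, 69, 68, 68, 67, 68, 70, 70, 70, 69, 69, 69, 69, 67, 69, 69, 69, 70, 70, 67, 70, 68, 70, 68, 69, 69, 71, 69, 56, 52, 53, 52, 52, 54, 67, 69, 70, 68, 69, 67, 70, 70, 68, 68, 69, 69, 
[... 382 characters left out ...]
 137, 110, 129, 135, 136, 142, 156, 162, 158, 159, 162, 163, 164, 164, 164, 165, 164, 163, 162, 161, 162, 164]
pot [15, 17, 18, 15, 16, 14, 17, 16, 18, 15, 15, 16, 13, 12, 8, 10, 5, 4, 3, 2, 4, 7, 11, 12, 15, 16, 17, 17, 16, 15, 17, 20, 20, 23, 23, 24, 26, 29, 32, 34, 39, 43, 44, 45, 47, 51, 53, 58, 61, 70, 96, 127, 146, 148, 146, 136, 112, 84, 66, 57, 53, 46, 46, 46, 45, 41, 37, 35, 32, 30, 27, 20]
pot z/10deg [69, 54, 61, 67, 49, 59, 39, 53, 40, 53, 43, 43, 57, 58, 45, 49, 40, 34, 53, 41, 39, 59, 68, 67, 69, 65, 70, 0, 69, 68, 68, 68, 67, 35, 66, 65, 64, 51, 59, 53, 63, 43, 55, 55, 58, 53, 55, 56, 54, 52, 49, 40, 39, 46, 41, 44, 62, 48, 52, 60, 67, 36, 65, 72, 0, 69, 71, 68, 69, 71, 0, 68]
```

Request:
{"name": "send_rows", "arguments": {
  "plan": [
    {"travel": [-36.8, -13.3, 0], "delta_rot": [0, 0, 0], "fingers": -1},
    {"travel": [-36.8, -13.3, 0], "delta_rot": [0, 0, 0], "fingers": -1},
    {"travel": [-36.8, -13.3, 0], "delta_rot": [0, 0, 0], "fingers": -1},
    {"travel": [-36.8, -13.3, 0], "delta_rot": [0, 0, 0], "fingers": -1},
    {"travel": [-36.8, -13.3, 0], "delta_rot": [0, 0, 0], "fingers": -1},
    {"travel": [-36.8, -13.3, 0], "delta_rot": [0, 0, 0], "fingers": -1},
    {"travel": [-36.8, -13.3, 0], "delta_rot": [0, 0, 0], "fingers": -1},
    {"travel": [-36.8, -13.3, 0], "delta_rot": [0, 0, 0], "fingers": -1},
    {"travel": [-36.8, -13.3, 0], "delta_rot": [0, 0, 0], "fingers": -1},
    {"travel": [-36.8, -13.3, 0], "delta_rot": [0, 0, 0], "fingers": -1},
    {"travel": [-36.8, -13.3, 0], "delta_rot": [0, 0, 0], "fingers": -1},
    {"travel": [-36.8, -13.3, 0], "delta_rot": [0, 0, 0], "fingers": -1},
    {"travel": [0, 0, 0], "delta_rot": [0, 0, 10.4], "fingers": -1},
    {"travel": [0, 0, 0], "delta_rot": [0, 0, 10.4], "fingers": -1},
    {"travel": [0, 0, 0], "delta_rot": [0, 0, 10.4], "fingers": -1},
    {"travel": [0, 0, 0], "delta_rot": [0, 0, 10.4], "fingers": -1},
    {"travel": [0, 0, 0], "delta_rot": [0, 0, 10.4], "fingers": -1},
    {"travel": [0, 0, 0], "delta_rot": [0, 0, 10.4], "fingers": -1},
    {"travel": [0, 0, 0], "delta_rot": [0, 0, 10.4], "fingers": -1},
    {"travel": [0, 0, 0], "delta_rot": [0, 0, 10.4], "fingers": -1}
  ]
}}

```text
clock: 3.9
eef_pos: [558.0, 190.0, 224.4]
eef_rot: [-3.142, 0.0, 1.288]
wrist_force: [0.1, 0.2, -0.5]
finger_gap: 93.9
```

Request:
{"name": "send_rows", "arguments": {
  "plan": [
    {"travel": [0, 0, 0], "delta_rot": [0, 0, 10.4], "fingers": -1},
    {"travel": [0, 0, 0], "delta_rot": [0, 0, 10.4], "fingers": -1},
    {"travel": [0, 0, 0], "delta_rot": [0, 0, 10.4], "fingers": -1},
    {"travel": [0, 0, 0], "delta_rot": [0, 0, 10.4], "fingers": -1},
    {"travel": [0, 0, 0], "delta_rot": [0, 0, 10.4], "fingers": -1},
    {"travel": [0, 0, 0], "delta_rot": [0, 0, 0], "fingers": -0.4},
    {"travel": [0, 0, 0], "delta_rot": [0, 0, 0], "fingers": -0.4}
  ]
}}

```text
clock: 4.78
eef_pos: [558.0, 190.0, 224.4]
eef_rot: [-3.142, 0.0, 0.39]
wrist_force: [0.4, 0.5, -0.7]
finger_gap: 77.9
```

Request:
{"name": "send_rows", "arguments": {
  "plan": [
    {"travel": [-0.3, -1.2, 0], "delta_rot": [0, 0, 1], "fingers": -0.4},
    {"travel": [0, 0, 20], "delta_rot": [0, 0, 0], "fingers": -0.4},
    {"travel": [0, 0, 20], "delta_rot": [0, 0, 0], "fingers": -0.4},
    {"travel": [0, 0, 20], "delta_rot": [0, 0, 0], "fingers": -0.4},
    {"travel": [0, 0, 20], "delta_rot": [0, 0, 0], "fingers": -0.4},
    {"travel": [0, 0, 14], "delta_rot": [0, 0, 0], "fingers": -0.4},
    {"travel": [0, 0, 7], "delta_rot": [0, 0, 0], "fingers": -0.4},
    {"travel": [0, 0, 5], "delta_rot": [0, 0, 0], "fingers": -0.4},
    {"travel": [0, 0, 0], "delta_rot": [0, 0, 0], "fingers": -0.4}
  ]
}}

```text
clock: 5.9
eef_pos: [557.3, 191.0, 118.6]
eef_rot: [3.142, -0.0, 0.369]
wrist_force: [0.1, 0.7, -0.1]
finger_gap: 65.9
```

```bash
python3 - <<'E'
from h import *
c=camera('scene'); a=c['color'][170:290,290:430][...,::-1]
d=camera('top'); b=d['color'][160:260,200:320][...,::-1]
f=lambda i:cv2.resize(i,None,fx=400/i.shape[0],fy=400/i.shape[0],interpolation=cv2.INTER_CUBIC)
o=np.hstack([f(a),f(b)]);cv2.imwrite('pics/g1.png',cv2.resize(o,None,fx=.8,fy=.8));print(manip.read_state()['wrist_force'])
E
```

```text
[ 0.96038012 -0.21154322  0.68665416]
```

View pics/g1.png

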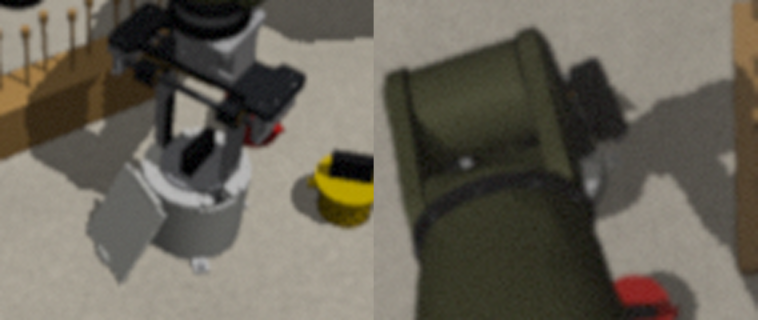

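The fingers straddle the bar with clearance (scene crop around (200,155)). Closing.

Request:
{"name": "send_rows", "arguments": {
  "plan": [
    {"travel": [0, 0, 0], "delta_rot": [0, 0, 0], "fingers": 1},
    {"travel": [0, 0, 0], "delta_rot": [0, 0, 0], "fingers": 1},
    {"travel": [0, 0, 0], "delta_rot": [0, 0, 0], "fingers": 1},
    {"travel": [0, 0, 0], "delta_rot": [0, 0, 0], "fingers": 1},
    {"travel": [0, 0, 0], "delta_rot": [0, 0, 0], "fingers": 1},
    {"travel": [0, 0, 0], "delta_rot": [0, 0, 0], "fingers": 1},
    {"travel": [0, 0, 0], "delta_rot": [0, 0, 0], "fingers": 1},
    {"travel": [0, 0, 0], "delta_rot": [0, 0, 0], "fingers": 1}
  ],
  "grip_force": 20
}}

```text
clock: 7.0
eef_pos: [557.3, 191.0, 118.5]
eef_rot: [-3.142, -0.0, 0.369]
wrist_force: [0.4, 0.4, -0.7]
finger_gap: 14.1
```

Request:
{"name": "send_rows", "arguments": {
  "plan": [
    {"travel": [0, 0, 0], "delta_rot": [0, 0, -5], "fingers": 1},
    {"travel": [0, 0, 0], "delta_rot": [0, 0, -5], "fingers": 1},
    {"travel": [0, 0, 0], "delta_rot": [0, 0, -5], "fingers": 1},
    {"travel": [0, 0, 0], "delta_rot": [0, 0, -5], "fingers": 1},
    {"travel": [0, 0, 0], "delta_rot": [0, 0, -5], "fingers": 1},
    {"travel": [0, 0, 0], "delta_rot": [0, 0, -5], "fingers": 1},
    {"travel": [0, 0, 0], "delta_rot": [0, 0, -5], "fingers": 1},
    {"travel": [0, 0, 0], "delta_rot": [0, 0, -5], "fingers": 1},
    {"travel": [0, 0, 0], "delta_rot": [0, 0, -5], "fingers": 1},
    {"travel": [0, 0, 0], "delta_rot": [0, 0, -5], "fingers": 1},
    {"travel": [0, 0, 0], "delta_rot": [0, 0, -5], "fingers": 1},
    {"travel": [0, 0, 0], "delta_rot": [0, 0, -5], "fingers": 1},
    {"travel": [0, 0, 0], "delta_rot": [0, 0, 0], "fingers": 1}
  ]
}}

```text
clock: 8.62
eef_pos: [557.3, 190.9, 118.4]
eef_rot: [3.142, 0.0, 1.415]
wrist_force: [-0.6, 0.4, 0.4]
finger_gap: 13.8
```

```bash
python3 -c "
from h import *
s=manip.read_state();print(s['moment'],s['wrist_force'],s['eef_rot'])"
```

```text
[-0.06344778  0.0323869   0.0407607 ] [-0.64926605  0.3924688   0.44055419] [3.14151226e+00 6.99853946e-05 1.41536683e+00]
```

Yaw is 81° with no stop yet, and I expect it near 88°. I'll turn in small steps and watch the moment.

Request:
{"name": "send_rows", "arguments": {
  "plan": [
    {"travel": [0, 0, 0], "delta_rot": [0, 0, -1.5], "fingers": 1},
    {"travel": [0, 0, 0], "delta_rot": [0, 0, -1.5], "fingers": 1},
    {"travel": [0, 0, 0], "delta_rot": [0, 0, -1.5], "fingers": 1},
    {"travel": [0, 0, 0], "delta_rot": [0, 0, 0], "fingers": 1}
  ]
}}

```text
clock: 9.12
eef_pos: [557.1, 190.9, 118.5]
eef_rot: [-3.141, 0.0, 1.495]
wrist_force: [-3.2, -1.4, 1.6]
finger_gap: 13.9
```

```bash
python3 -c "
from h import *
s=manip.read_state();print(s['moment'],s['wrist_force'],s['eef_rot'])"
```

```text
[-0.16585587  0.55418106 -0.14999491] [-3.21253866 -1.36856924  1.57846609] [-3.14107364e+00  1.01786528e-04  1.49455794e+00]
```

Request:
{"name": "send_rows", "arguments": {
  "plan": [
    {"travel": [0, 0, 0], "delta_rot": [0, 0, -1], "fingers": 1},
    {"travel": [0, 0, 0], "delta_rot": [0, 0, -1], "fingers": 1},
    {"travel": [0, 0, 0], "delta_rot": [0, 0, 0], "fingers": 1}
  ]
}}

```text
clock: 9.5
eef_pos: [556.9, 190.9, 118.5]
eef_rot: [-3.141, 0.0, 1.53]
wrist_force: [-5.8, -0.7, 3.6]
finger_gap: 14.2
```

```bash
python3 -c "
from h import *
s=manip.read_state();print(s['moment'],s['wrist_force'],s['eef_rot'])"
```

```text
[-0.25601662  1.17025282 -0.42301289] [-5.81406298 -0.70597406  3.58096137] [-3.14052097e+00  9.11420811e-05  1.52975443e+00]
```

Moment −0.42 N·m with both lugs bearing means the stop is reached at yaw 87.6°, so the slots lie at about 85°, matching the picture. I'll relax slightly and start lifting.

Request:
{"name": "send_rows", "arguments": {
  "plan": [
    {"travel": [0, -0.5, 0], "delta_rot": [0, 0, 1.0], "fingers": 1},
    {"travel": [0, 0, 0], "delta_rot": [0, 0, 1.0], "fingers": 1},
    {"travel": [0, 0, 0], "delta_rot": [0, 0, 0], "fingers": 1}
  ]
}}

```text
clock: 9.88
eef_pos: [556.9, 191.0, 118.5]
eef_rot: [3.141, -0.0, 1.494]
wrist_force: [-0.3, -0.1, 1.0]
finger_gap: 13.7
```

```bash
python3 -c "
from h import *
s=manip.read_state();print(s['moment'],s['wrist_force'],s['eef_rot'])"
```

```text
[-0.11163459  0.31133647 -0.03621003] [-0.34959532 -0.11177479  0.9973109 ] [ 3.14120931e+00 -1.19236147e-04  1.49445626e+00]
```

Unloaded. Lifting slowly at first (30 N grip).

Request:
{"name": "send_rows", "arguments": {
  "plan": [
    {"travel": [0, 0, 0], "delta_rot": [0, 0, 0], "fingers": 1},
    {"travel": [0, 0, -3], "delta_rot": [0, 0, 0], "fingers": 1},
    {"travel": [0, 0, -4], "delta_rot": [0, 0, 0], "fingers": 1},
    {"travel": [0, 0, -5], "delta_rot": [0, 0, 0], "fingers": 1}
  ],
  "grip_force": 30
}}

```text
clock: 10.38
eef_pos: [556.8, 190.9, 130.7]
eef_rot: [3.142, 0.0, 1.494]
wrist_force: [0.7, -0.6, -1.8]
finger_gap: 13.8
```

Request:
{"name": "send_rows", "arguments": {
  "plan": [
    {"travel": [0, 0, -12], "delta_rot": [0, 0, 0], "fingers": 1},
    {"travel": [0, 0, -12], "delta_rot": [0, 0, 0], "fingers": 1},
    {"travel": [0, 0, -12], "delta_rot": [0, 0, 0], "fingers": 1},
    {"travel": [0, 0, -12], "delta_rot": [0, 0, 0], "fingers": 1},
    {"travel": [0, 0, -16], "delta_rot": [0, 0, 0], "fingers": 1},
    {"travel": [0, 0, -20], "delta_rot": [0, 0, 0], "fingers": 1},
    {"travel": [0, 0, -20], "delta_rot": [0, 0, 0], "fingers": 1},
    {"travel": [0, 0, -20], "delta_rot": [0, 0, 0], "fingers": 1},
    {"travel": [0, 0, -14], "delta_rot": [0, 0, 0], "fingers": 1},
    {"travel": [0, 0, -8], "delta_rot": [0, 0, 0], "fingers": 1},
    {"travel": [0, 0, 0], "delta_rot": [0, 0, 0], "fingers": 1}
  ]
}}

```text
clock: 11.75
eef_pos: [556.8, 191.0, 276.7]
eef_rot: [3.141, -0.0, 1.494]
wrist_force: [-0.3, -0.5, -1.9]
finger_gap: 13.7
```

```bash
python3 - <<'E'
from m import *
c=camera('scene'); save(c,'l1.png',(260,80,500,300),2.5)
W=cloud(c); s=manip.read_state(); p=s['eef_pos']; print(p,s['eef_rot'],s['wrist_force'])
m=masks_of('strainer','scene')
for d in m:
    P=W[d['region']];P=P[~np.isnan(P[:,0])]; print(d['confidence'],len(P),np.median(P,0),np.percentile(P,[2,98],axis=0))
for t in('strainer','strainer_bottom'):
    for d in tip_of(t,'scene'): print(t,d['confidence'],toW(c,d['at']))
E
```

```text
[556.7 190.9 276.1] [-3.1  0.   1.5] [-0.2  0.  -1.5]
0.89 618 [417.8 269.7  48.9] [[377.9 231.1   5.8]
 [441.1 292.9  82.2]]
0.87 542 [424.1 128.4  48.7] [[384.5  92.4   2.9]
 [450.1 152.3  82. ]]
0.86 720 [567.4 204.7 251.2] [[369.5  13.4   2.1]
 [591.8 226.  284.1]]
strainer 0.89 [418.5 119.   46.5]
strainer 0.74 [554.9 191.7 248.8]
strainer 0.58 [402.4 258.7  40.7]
strainer 0.34 [558.3 188.2 203.4]
strainer_bottom 0.8 [405.  257.3   1.3]
strainer_bottom 0.79 [556.4 192.  204.1]
strainer_bottom 0.77 [415.  117.6   0.2]
strainer_bottom 0.26 [558.7 191.9  91. ]
```

View pics/l1.png

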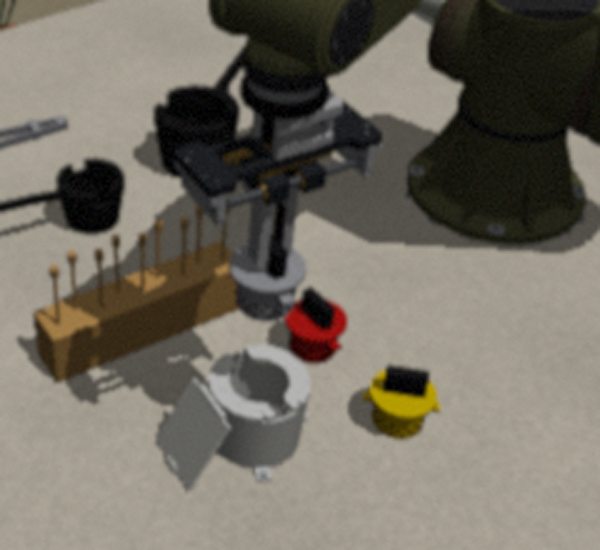

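The strainer is out and upright, bottom at about z 203, with the tub empty. The skewer tops are at ≤166, so I can carry across at this height.

Request:
{"name": "send_rows", "arguments": {
  "plan": [
    {"travel": [-10, 0, 0], "delta_rot": [0, 0, 0], "fingers": 1},
    {"travel": [-20, 0, 0], "delta_rot": [0, 0, 0], "fingers": 1},
    {"travel": [-30, 0, 0], "delta_rot": [0, 0, 0], "fingers": 1},
    {"travel": [-30, 0, 0], "delta_rot": [0, 0, 0], "fingers": 1},
    {"travel": [-30, 0, 0], "delta_rot": [0, 0, 0], "fingers": 1},
    {"travel": [-30, 0, 0], "delta_rot": [0, 0, 0], "fingers": 1},
    {"travel": [-30, 0, 0], "delta_rot": [0, 0, 0], "fingers": 1},
    {"travel": [-30, 0, 0], "delta_rot": [0, 0, 0], "fingers": 1},
    {"travel": [-30, 0, 0], "delta_rot": [0, 0, 0], "fingers": 1},
    {"travel": [-30, 0, 0], "delta_rot": [0, 0, 0], "fingers": 1},
    {"travel": [-30, 0, 0], "delta_rot": [0, 0, 0], "fingers": 1},
    {"travel": [-30, 0, 0], "delta_rot": [0, 0, 0], "fingers": 1},
    {"travel": [-30, 0, 0], "delta_rot": [0, 0, 0], "fingers": 1},
    {"travel": [-30, 0, 0], "delta_rot": [0, 0, 0], "fingers": 1},
    {"travel": [-30, 0, 0], "delta_rot": [0, 0, 0], "fingers": 1},
    {"travel": [-12, -0.7, 0], "delta_rot": [0, 0, 0], "fingers": 1},
    {"travel": [-6.4, -0.7, 0], "delta_rot": [0, 0, 0], "fingers": 1},
    {"travel": [0, 0, 0], "delta_rot": [0, 0, 0], "fingers": 1}
  ]
}}

```text
clock: 14.2
eef_pos: [521.8, -245.8, 276.5]
eef_rot: [3.142, -0.0, 1.494]
wrist_force: [0.2, 0.0, -1.9]
finger_gap: 14.0
```

```bash
cat > chk.py <<'E'
from m import *
import sys
s=manip.read_state(); print(s['eef_pos'],s['eef_rot'].round(3),s['wrist_force'],s['moment'].round(2),s['clock'])
for n in('scene','top'):
    c=camera(n); W=cloud(c)
    if n=='scene': save(c,sys.argv[1],(230,60,390,200),4)
    for t in('strainer','strainer_bottom','pot_rim','pot'):
        for d in tip_of(t,n):
            w=toW(c,d['at'])
            if np.hypot(w[0]-522,w[1]+246)<60: print(n,t,round(d['confidence'],2),w)
    tz=s['eef_pos'][2]-28.5
    F=sel(W,(522,-246),42,tz-1,tz+9); print(n,'flange',len(F))
    if len(F)>20: print(circ(F[np.hypot(*(F[:,:2]-F[:,:2].mean(0)).T)>30]) , F.mean(0), cv2.minEnclosingCircle(F[:,:2].astype(np.float32)))
    h=sel(W,(590,-246),105,55,90); d=np.hypot(h[:,0]-522,h[:,1]+246); h=h[(d>60)&(d<165)]
    if len(h)>20: print(' handle',h.mean(0),rect(h))
E
python3 chk.py p1.png
```

```text
[ 521.8 -245.8  276.5] [ 3.1 -0.   1.5] [ 0.2  0.  -1.9] [-0.1  0.1  0. ] 14.2
scene strainer 0.85 [ 518.5 -247.5  248.7]
scene strainer_bottom 0.88 [ 524.1 -245.7  203.2]
scene strainer_bottom 0.36 [ 519.6 -249.8  248.2]
scene pot_rim 0.66 [ 516.  -245.2   73.1]
scene pot 0.71 [ 521.5 -245.3   -0.9]
scene flange 156
(array([ 524.9, -245. ]), np.float64(33.60651650133852)) [ 528.9 -238.1  250.8] ((524.1414184570312, -245.6843719482422), 39.399322509765625)
 handle [ 627.5 -249.1   69.5] ((627.2836303710938, -249.3701171875), (16.276905059814453, 90.23560333251953), -3.4216232299804688)
top strainer 0.43 [ 524.7 -248.3  251.9]
top strainer_bottom 0.64 [ 524.  -240.7  206.1]
top pot_rim 0.57 [ 525.4 -250.1   72.9]
top pot 0.87 [ 520.8 -246.3    1.2]
top flange 68
(array([0., 0.]), np.float64(0.0)) [ 536.  -219.8  251.9] ((534.5849609375, -223.89071655273438), 25.51091766357422)
 handle [ 626.2 -250.9   71.6] ((625.583740234375, -250.77357482910156), (13.618705749511719, 87.00910186767578), -4.485076904296875)
```

View pics/p1.png

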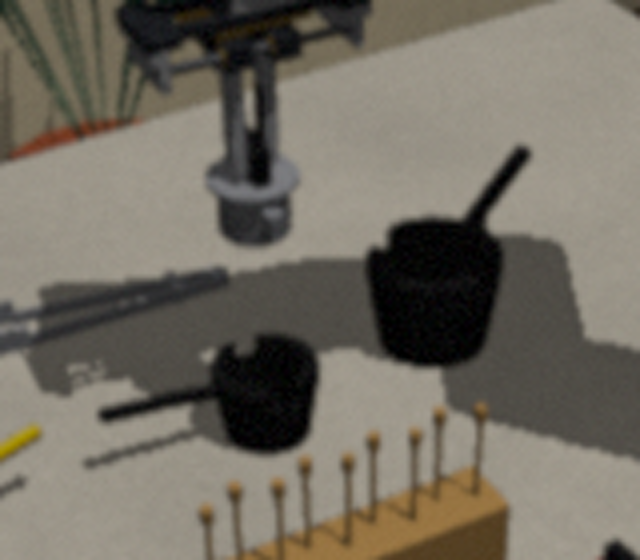

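Request:
{"name": "send_rows", "arguments": {
  "plan": [
    {"travel": [0, 0, 8], "delta_rot": [0, 0, -1.9], "fingers": 1},
    {"travel": [0, 0, 15], "delta_rot": [0, 0, 0], "fingers": 1},
    {"travel": [0, 0, 20], "delta_rot": [0, 0, 0], "fingers": 1},
    {"travel": [0, 0, 20], "delta_rot": [0, 0, 0], "fingers": 1},
    {"travel": [0, 0, 18], "delta_rot": [0, 0, 0], "fingers": 1},
    {"travel": [0, 0, 14], "delta_rot": [0, 0, 0], "fingers": 1},
    {"travel": [0, 0, 10], "delta_rot": [0, 0, 0], "fingers": 1},
    {"travel": [0, 0, 7], "delta_rot": [0, 0, 0], "fingers": 1},
    {"travel": [0, 0, 4], "delta_rot": [0, 0, 0], "fingers": 1},
    {"travel": [0, 0, 2], "delta_rot": [0, 0, 0], "fingers": 1},
    {"travel": [0, 0, 0], "delta_rot": [0, 0, 0], "fingers": 1}
  ]
}}

```text
clock: 16.08
eef_pos: [522.0, -246.1, 158.6]
eef_rot: [3.141, 0.0, 1.528]
wrist_force: [-0.1, -0.1, -1.8]
finger_gap: 13.6
```

```bash
sed -i 's/(230,60,390,200),4)/(250,90,340,180),6)/' chk.py; python3 chk.py p2.png
```

```text
[ 522.  -246.1  158.6] [3.1 0.  1.5] [-0.1 -0.1 -1.8] [-0.  0.  0.] 16.075
scene strainer 0.82 [ 520.  -250.4  132.3]
scene strainer 0.33 [ 520.3 -246.1   72.7]
scene strainer_bottom 0.9 [ 523.  -247.6   84.4]
scene pot_rim 0.72 [ 516.  -244.8   72.6]
scene pot 0.6 [ 522.8 -246.     1.1]
scene flange 169
(array([ 524.9, -244.9]), np.float64(33.885572213020595)) [ 528.7 -239.   134. ] ((524.1431274414062, -246.6314697265625), 38.443233489990234)
 handle [ 627.4 -249.3   69.3] ((627.4415283203125, -250.73753356933594), (17.21233558654785, 91.10786437988281), -4.703216552734375)
top strainer 0.47 [ 524.5 -247.9  130.8]
top strainer_bottom 0.43 [ 522.1 -247.3   88.6]
top pot_rim 0.68 [ 525.1 -247.8   68.4]
top pot 0.6 [ 523.3 -245.7    3.7]
top flange 40
(array([0., 0.]), np.float64(0.0)) [ 535.7 -218.6  134.2] ((535.5526733398438, -222.3523406982422), 21.583059310913086)
 handle [ 625.8 -250.4   71.4] ((625.4251708984375, -250.40127563476562), (13.758567810058594, 86.99329376220703), -3.8632431030273438)
```

View pics/p2.png

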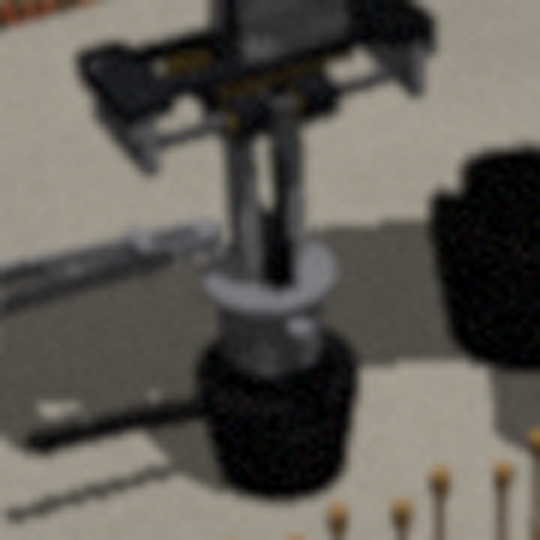

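The strainer hovers over the pot: flange at about (271,275) in the crop, pot rim at about (277,365), and one lug visible at (303,328). I'll draw the model outlines over the picture to check the relative centring.

```bash
python3 - <<'E'
from h import *
c=camera('scene'); s=6;x0,y0=250,90
im=cv2.resize(c['color'][90:180,250:340][...,::-1],None,fx=s,fy=s,interpolation=cv2.INTER_CUBIC)
im=np.clip(im.astype(float)*1.6,0,255).astype(np.uint8)
t=np.linspace(0,2*np.pi,120)
def dr(cx,cy,z,r,col):
    p=np.array([proj(c,np.array([cx+r*np.cos(a),cy+r*np.sin(a),z])) for a in t]); cv2.polylines(im,[np.int32((p-[x0,y0]+.5)*s)],True,col,1)
dr(522,-246,134,37,(0,255,0)); dr(522,-246,130,37,(0,255,0)); dr(522,-246,85,29,(255,255,0))
dr(521.8,-245.8,70,46,(0,0,255)); dr(521.8,-245.8,70,33,(0,0,255))
a=np.radians(87.5)
for R,z,cc in((42,117.5,(255,0,255)),(39.5,70,(0,255,255))):
  for w in(-1,1):
    h=6 if z>100 else 10
    q=np.array([522,-246,z])+np.array([np.cos(a),np.sin(a),0])*R+w*h*np.array([-np.sin(a),np.cos(a),0])
    cv2.circle(im,tuple(np.int32((proj(c,q)-[x0,y0]+.5)*s).tolist()),3,cc,-1)
cv2.imwrite('pics/o1.png',im)
E
```

```text
(no output)
```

View pics/o1.png

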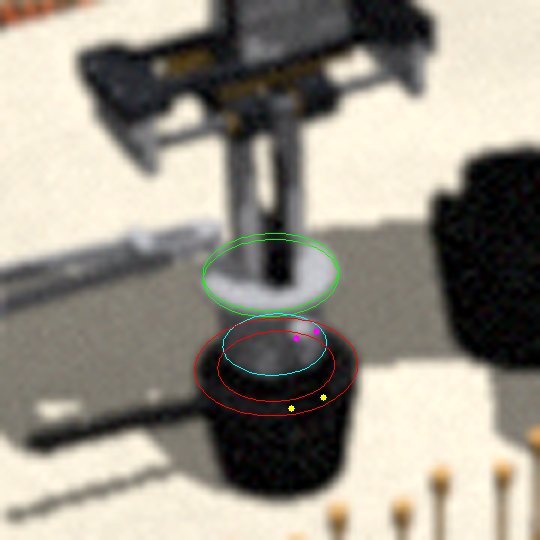

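The outlines of flange, basket, pot rim and lug agree with the picture to about 1–2 mm. I'll settle briefly and hand in.

Request:
{"name": "send_rows", "arguments": {
  "plan": [
    {"travel": [0, 0, 0], "delta_rot": [0, 0, 0], "fingers": 1},
    {"travel": [0, 0, 0], "delta_rot": [0, 0, 0], "fingers": 1},
    {"travel": [0, 0, 0], "delta_rot": [0, 0, 0], "fingers": 1},
    {"travel": [0, 0, 0], "delta_rot": [0, 0, 0], "fingers": 1}
  ]
}}

```text
clock: 17.12
eef_pos: [521.9, -246.0, 158.5]
eef_rot: [3.142, 0.0, 1.528]
wrist_force: [-0.2, -0.8, -1.4]
finger_gap: 14.0
```

```bash
python3 -c "
from h import *
print(manip.sign_off())"
```

```text
the job is handed in; nothing more can be done
None
```

The strainer is unlocked, out of the tub, and held still over the small black pot; I handed the job in at about 17 s of the 48 s.

**What I did:** I pinched the bar and turned it anticlockwise to the stop, which showed as a moment of about −0.4 N·m at a tool yaw of 87.6°. I eased off 2° and lifted straight up. I then carried it over the skewers with the basket bottom at about 203 mm, against measured skewer tops of 166 mm or less, and came down over the pot.

**Last checks:**
- **Height:** from the grasp, the bottom is at about 85 mm, which is 15 mm above the rim. The networks put it at 84.4 mm (scene camera) and 88.6 mm (top camera).
- **Centring:** the flange and pot outlines drawn over the picture agreed to about 1–2 mm. The network's pot-rim points were off by up to 6 mm in x and disagreed with each other. I trusted the fits to the rim depth, and the pot-origin readings were within about 2 mm of those.
- **Lugs:** the tool is at 87.5°, set from the notches and the handle direction, which I read as 85–89° depending on the method.
- **Contact:** the wrist force is only the strainer's weight (about 1.4–1.9 N) and I saw no sign of touching anything. I did not view the tub, the skewer holder and the other bystanders again in a full picture at the end.

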